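Twist the battery keeper's cover shut over its small canister

TASK

Close the battery keeper on the cabinet: lower the wide finned cover over the small canister standing in the keeper's base, with the cover's two ears clear of the base's two hooks, until it sits flat on the base plate, then twist it until both ears are squarely under the hooks, and let go. Leave the narrow cover standing where it is.

Things in the scene. Friction and masses are not known exactly. Their poses are not given: they have to be found in the camera images.
- base: Keeper base, fixed: dark steel, aluminium hooks. Origin: centre of underside, z up. Plate 124 mm across, 6 thick; middle collar 52 across, 12 above plate. Two hooks on its edge, on its own +x and -x: 18 wide, post inner face 53 from centre, tongue reaching in to 41, tongue underside 11 and top 17 above plate; open at both sides, so ears can turn in from either side.
- cover_mid (a point): Wide loose aluminium cover, mouth down; point on axis half-way up, 44 mm above the mouth. Cup 68 across (62 inside), 60 tall; on top a fin 46 long (own x), 14 thick (y), 28 tall. Ears at mouth, 16 wide, 6 thick, along own +x/-x to 46 from axis. Goes down only with ears 30+ degrees off the hooks; seated: point 50 above base origin. Shut: its x along base x, either way round; no click or stop.
- inner_mid (a point): Small closed grey canister, loose, 38 mm across and 48 mm tall with bevelled shoulders, already standing in the base's collar. This point is on its axis half-way up (24 mm). z is its axis. It is not to be handled; it ends up inside the cover.
- narrow_mid (a point): Narrow aluminium cover, a bystander: same form and height (88 mm) as the wide one but only 44 mm across its cup, fin 36 mm long, ears to 34 mm from the axis; too small for this base. This point is on its axis half-way up (44 mm). It may stand to the robot's left or right.
Not all that is in view belongs to the job. Several things have the shape of the base; the one meant has the colours described above.

How it is judged:
On the way:
1. the wide cover sits on the base plate over the small canister, ears not yet under the hooks (horizontal distance between cover_mid and base below 0.012 m and z of cover_mid in the frame of base between 0.045 and 0.055 m and angle between cover_mid's own z axis and vertical below 0.15 rad and angle between the x axis of cover_mid and the x axis of base, either way round above 0.3 rad), for 0.1 s.
At the end, for the whole second after the job is handed in: The wide cover sits flat on the base plate (centred within 12 mm, its height within 5 mm, upright within about 8 degrees), its ears in line with the hooks within 15 degrees, with the small canister upright in the collar inside it (within 12 mm of the centre) (horizontal distance between each of cover_mid, inner_mid and base below 0.012 m and z of cover_mid in the frame of base between 0.045 and 0.055 m and angle between cover_mid's own z axis and vertical below 0.15 rad and angle between the x axis of cover_mid and the x axis of base, either way round below 0.26 rad and z of inner_mid in the frame of base below 0.038 m and angle between inner_mid's own z axis and vertical below 0.2 rad); the robot touches nothing.
It fails at once if the narrow cover is moved more than 30 mm or tipped (distance of narrow_mid from where it was at the start of the episode above 0.03 m or angle between narrow_mid's own z axis and vertical above 0.35 rad).
It also fails if it takes over 42 s, if anything falls off the work surface, if the arm or the gripper's body presses on something with over 40 N, if the wrist force passes 120 N, or if a joint passes its speed limit or range.

ROBOT

A 7-joint arm with a two-finger parallel gripper is mounted at the origin on the work surface. World frame = base frame: x ahead of the robot, y to its left, z up, the work surface at z = 0. Lengths are in m, angles in rad, forces in N, time in s.
With the tool pointing down it reaches from about 0.375 to 0.925 m from the base axis. Payload 3.1 kg.
Tool frame: the origin (TCP) lies between the finger pads; the fingertips stand 19 mm ahead of it and the grasp point (between the pads) is the TCP; z points along the fingers, y is the line along which they close (so a half turn about z gives the same grasp; the last joint's range is limited). The gripper opens to 85 mm and grips with 20 to 120 N. Pads are 22 mm wide; open, the fingers measure 114 mm over their backs; the gripper's body (76 mm by 85 mm) begins 54 mm behind the grasp point. The pads swing forward as they close: fully open they stand 13 mm farther back than shut.
Start: joints at [1.197, 0.383, 0.044, 1.598, -0.018, 1.161, -0.05], TCP at [0.177, -0.625, 0.25] pointing down, gripper open.
Joint ranges: [-2.61, 2.61], [-0.41, 2.15], [-1.48, 1.57], [0, 2.5], [-1.57, 4.71], [0.05, 1.97], [-2.85, 2.85]. Speed limits (rad/s): [2.79, 2.79, 3.14, 3.14, 3.14, 3.14, 3.14].

INTERFACE

Orientations are given as a unit quaternion [x, y, z, w].
In Python, from bench import move_ptp, movel, move_j, move_gripper, pause, inverse_kinematics, read_camera, camera_params, MotionError, sign_off, look_for, tip_of, read_time_s, read_qpos, read_joint_vel, read_effort, read_eef_pos, read_tcp_rot, read_ft_force, read_ft_torque, read_finger_gap, read_grasp_force gives the robot as it stands. Calls block until the motion is done:
- move_ptp(position, orientation): joint-space move of the TCP to a pose.
- movel(position, orientation=None, speed=0.15): straight line of the TCP; orientation=None keeps the orientation; speed is the mean speed in m/s.
- move_j(angles): joint-space move.
- move_gripper(opening, effort=None): finger opening in m; effort is the grip in N (None keeps the last); returns when the fingers have stopped.
- pause(seconds).
- inverse_kinematics(position, orientation): joint angles nearest the present ones, or None.
- read_camera(name): name is "scene" or "side" or "wrist"; returns the picture (400x640x3 uint8, red, green, blue); there is no depth.
- camera_params(name): a dict with "K" (3x3 intrinsics, pixels), "camera_from_world" (4x4, takes a point from world to camera coordinates). Camera axes: x right, y down, z forward; pixel columns grow to the right and rows downward; lengths in m; the calibration is good to about 2 mm. A picture is of the moment at which its call begins: read the wrist's pose just before it. camera_params takes no time and is no camera call; for the wrist camera it gives the pose at the moment of the call.
A pose or a line that the arm cannot do raises MotionError and nothing moves.
- sign_off(): hands the job in; it is judged then, once.
Trained networks look in the newest picture that a camera, given by its name, has taken for a name from the list of things; names that differ only in an ending like _2 or _b are one class to them, and where a whole thing is asked for, a point or a joint stands for the part that bears it (a point fixed in the world has none). Each returns a list of dicts, best first, with "confidence" (0 to 1); they miss things now and then, are a little off and sometimes report something else, mostly with a low value. They report only what shows in the picture. A call takes as long as a camera call. They do not tell look-alikes from the thing itself.
- look_for(camera, name): "at" ([column, row] in pixels, amid what is visible of it).
- tip_of(camera, name): "at" ([column, row] in pixels: a listed point, or the origin of a listed thing).
Readings, each from a call of its own:
- read_time_s(): time.
- read_qpos(): joint angles.
- read_joint_vel(): joint speeds.
- read_effort(): joint torques, N m.
- read_eef_pos(): TCP position.
- read_tcp_rot(): TCP orientation.
- read_ft_force(): force on the tool from outside, world axes, zero at the start.
- read_ft_torque(): the same for the moment, N m.
- read_finger_gap(): finger opening in m.
- read_grasp_force(): force on a finger pad.
Only numpy, scipy, OpenCV 4.12 (cv2) and the standard library are available. Lean on these libraries where they do the work, as an engineer would, in place of code of your own. Each camera call takes 0.05 s, during which the arm holds its last target. There are 200 camera calls.

## Working session

There is one attempt and no reset: what is moved stays moved. The work goes in short steps, each a Python script; the robot and the scene stay as the last script left them, time stands still between calls to the robot, and variables do not carry over. Pictures are saved under pics/ and viewed, at most 10 in all, crops included, and the job is handed in when it is done.

```bash
mkdir -p pics
python3 - <<'E'
from bench import *
import cv2, numpy as np
print(read_time_s(), read_tcp_rot())
ims=[]
for c in ("scene","side"):
    im=read_camera(c); cv2.imwrite(f"pics/{c}0.png",im[:,:,::-1]); 
    P=camera_params(c); print(c,P["K"].tolist(),np.round(P["camera_from_world"],3).tolist())
    for n in ("base","cover_mid","inner_mid","narrow_mid"):
        print(n,[(np.round(d["at"]).tolist(),round(d["confidence"],2)) for d in tip_of(c,n)],[(np.round(d["at"]).tolist(),round(d["confidence"],2)) for d in look_for(c,n)])
print(read_time_s())
E
```

```text
0.0 [ 9.90498209e-01  1.37519380e-01 -2.44876328e-04 -1.28763274e-03]
scene [[436.55862049141024, 0.0, 327.2032400083519], [0.0, 436.55862049141024, 201.84738745396191], [0.0, 0.0, 1.0]] [[0.908, 0.42, -0.009, -0.435], [0.342, -0.753, -0.562, -0.126], [-0.243, 0.507, -0.827, 1.084], [0.0, 0.0, 0.0, 1.0]]
base [([252.0, 236.0], 0.96), ([348.0, 210.0], 0.9), ([306.0, 154.0], 0.79)] [([344.0, 217.0], 0.93), ([252.0, 234.0], 0.9), ([308.0, 151.0], 0.82)]
cover_mid [([289.0, 301.0], 0.8)] [([291.0, 304.0], 0.69)]
inner_mid [([343.0, 202.0], 0.8)] [([344.0, 202.0], 0.74)]
narrow_mid [([368.0, 145.0], 0.55)] [([370.0, 144.0], 0.87)]
side [[378.66842245407975, 0.0, 320.49327818205586], [0.0, 378.66842245407975, 200.57228433975334], [0.0, 0.0, 1.0]] [[-0.996, -0.084, -0.016, 0.45], [-0.044, 0.663, -0.748, 0.064], [0.073, -0.744, -0.664, 0.726], [0.0, 0.0, 0.0, 1.0]]
base [([291.0, 234.0], 0.97), ([370.0, 194.0], 0.75), ([381.0, 295.0], 0.57)] [([291.0, 235.0], 0.98), ([370.0, 194.0], 0.75), ([382.0, 296.0], 0.6)]
cover_mid [] [([308.0, 148.0], 0.92)]
inner_mid [([287.0, 224.0], 0.66), ([307.0, 145.0], 0.22)] [([286.0, 222.0], 0.82)]
narrow_mid [([285.0, 302.0], 0.83)] [([284.0, 301.0], 0.8)]
0.9
```

View pics/scene0.png

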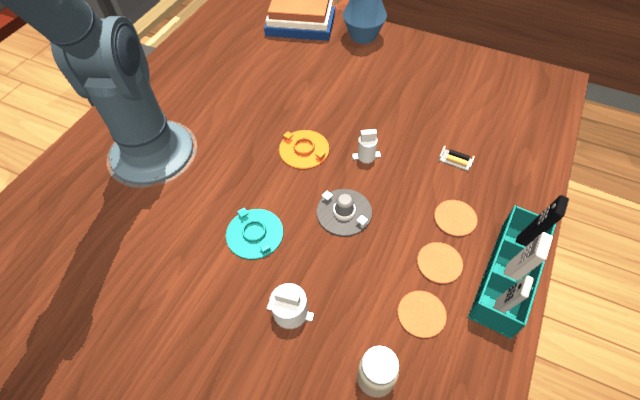

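View pics/side0.png

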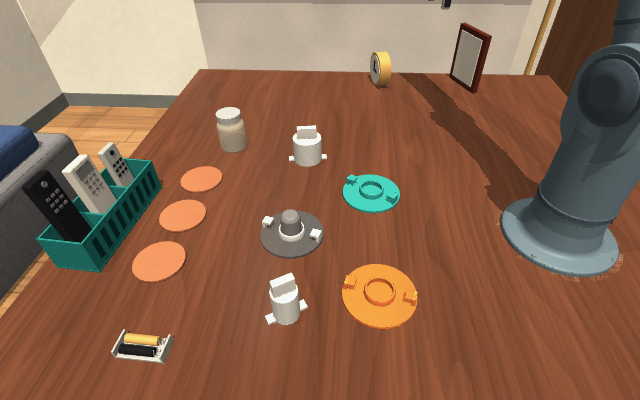

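The dark base, holding the canister, is at scene (344,212) and side (291,234). Its hooks are at scene (327,197) and (362,221). The wide cover is at scene (289,303) and side (308,148), with its ears at scene (271,307) and (310,317). The narrow cover is at scene (368,145).

```bash
cat > h.py <<'E'
from bench import *
import cv2, numpy as np
from scipy.spatial.transform import Rotation as R
def onplane(c,uv,z,P=None):
    P=P or camera_params(c); T=np.array(P["camera_from_world"]); K=np.array(P["K"])
    d=T[:3,:3].T@np.linalg.inv(K)@[uv[0],uv[1],1]; o=-T[:3,:3].T@T[:3,3]
    return o+d*(z-o[2])/d[2]
def proj(c,p,P=None):
    P=P or camera_params(c); T=np.array(P["camera_from_world"]); q=np.array(P["K"])@(T[:3,:3]@p+T[:3,3]); return q[:2]/q[2]
def tri(a,b):
    A=[];
    for c,uv in (("scene",a),("side",b)):
        P=camera_params(c); M=np.array(P["K"])@np.array(P["camera_from_world"])[:3]
        A+=[uv[0]*M[2]-M[0],uv[1]*M[2]-M[1]]
    A=np.array(A); return np.linalg.lstsq(A[:,:3],-A[:,3],rcond=None)[0]
def q(yaw): # tool down, tool y axis (closing line) at world angle yaw
    return (R.from_euler('z',yaw-np.pi/2)*R.from_euler('z',np.pi)*R.from_euler('x',np.pi)).as_quat()
E
python3 - <<'E'
from h import *
np.set_printoptions(precision=4,suppress=True)
print("base",tri([348,210],[291,234]),onplane("scene",[346,212],.006),onplane("side",[291,234],.006))
print("inner",tri([343,202],[287,224]))
a,b=tri([327,197],[267,221]),tri([362,221],[316,235]); print("hooks",a,b,np.arctan2(*(b-a)[1::-1]))
a,b=tri([271,307],[292,158]),tri([310,317],[323,156]); print("ears",a,b)
for c,l in (("scene",([327,197],[362,221])),("side",([267,221],[316,235]))): 
  a,b=[onplane(c,x,.02) for x in l]; print(c,"hooks",a,b,np.arctan2(*(b-a)[1::-1]))
for c,l in (("scene",([271,307],[310,317])),("side",([292,158],[323,156]))): 
  a,b=[onplane(c,x,.003) for x in l]; print(c,"ears",a,b,np.arctan2(*(b-a)[1::-1]))
print("cover",tri([289,303],[307,148]),"narrow",tri([368,145],[285,302]))
Rt=R.from_quat(read_tcp_rot()).as_matrix(); print(Rt)
print(np.array(camera_params("wrist")["camera_from_world"])); print(camera_params("wrist")["K"],read_eef_pos(),R.from_quat(q(np.pi/2)).as_matrix())
E
```

```text
base [0.5093 0.0391 0.0028] [0.5109 0.0312 0.006 ] [0.5049 0.0409 0.006 ]
inner [0.5051 0.0378 0.0319]
hooks [0.5024 0.0338 0.05  ] [ 0.5096  0.0318 -0.0166] -0.2740300494726446
ears [ 0.4992 -0.2253  0.0122] [ 0.5081 -0.2196 -0.0032]
scene hooks [0.4596 0.0418 0.02  ] [0.5547 0.0158 0.02  ] -0.2666394871756693
side hooks [0.5537 0.0228 0.02  ] [0.4551 0.0532 0.02  ] 2.842298548446743
scene ears [ 0.4648 -0.2302  0.003 ] [ 0.5428 -0.2165  0.003 ] 0.17443588956636308
side ears [ 0.5392 -0.2139  0.003 ] [ 0.4645 -0.227   0.003 ] -2.968001143396308
cover [ 0.5009 -0.2171  0.0317] narrow [0.4889 0.2105 0.0345]
[[ 0.9622  0.2723  0.0001]
 [ 0.2723 -0.9622  0.    ]
 [ 0.0001  0.     -1.    ]]
[[ 0.2717 -0.9624 -0.0005 -0.6495]
 [-0.9177 -0.2592  0.301  -0.0397]
 [-0.2898 -0.0813 -0.9536  0.3808]
 [ 0.      0.      0.      1.    ]]
[[302.5026   0.     323.5164]
 [  0.     302.5026 203.8551]
 [  0.       0.       1.    ]] [ 0.177  -0.6254  0.2503] [[-1.  0.  0.]
 [ 0.  1.  0.]
 [ 0.  0. -1.]]
```

Run:
```python
from h import *
np.set_printoptions(precision=4,suppress=True)
for n,p,y in (("base",[.506,.036,.28],-1.29),("cover_mid",[.502,-.221,.30],.174-np.pi/2)):
    move_ptp(p,q(y)); pause(.2)
    P=camera_params("wrist"); im=read_camera("wrist"); cv2.imwrite(f"pics/w_{n}.png",im[:,:,::-1])
    np.savez(f"{n}.npz",K=P["K"],camera_from_world=P["camera_from_world"])
    for m in ("base","inner_mid","cover_mid"):
        print(n,m,[(np.round(d["at"]).tolist(),round(d["confidence"],2)) for d in tip_of("wrist",m)])
    print(read_eef_pos(),read_qpos(),read_time_s())
    print("expected px base,inner,cover",proj("wrist",np.array([.506,.036,.006]),P),proj("wrist",np.array([.506,.036,.032]),P),proj("wrist",np.array([.502,-.221,.044]),P))
```

```text
base base [([210.0, 249.0], 0.95), ([322.0, 169.0], 0.55)]
base inner_mid [([321.0, 174.0], 0.6)]
base cover_mid [([512.0, 232.0], 0.85)]
[0.506  0.0359 0.28  ] [ 0.5583  0.1481 -0.7623  1.8713  0.111   1.1651 -1.5328] 3.9167
expected px base,inner,cover [323.427  168.3906] [323.4093 172.3306] [514.7261 231.3578]
cover_mid base [([140.0, 130.0], 0.67), ([56.0, 225.0], 0.55), ([131.0, 133.0], 0.28)]
cover_mid inner_mid [([130.0, 131.0], 0.64)]
cover_mid cover_mid [([328.0, 174.0], 0.66)]
[ 0.5022 -0.2202  0.3   ] [ 0.8646  0.1975 -0.5909  1.7622  0.1168  1.2169 -1.1532] 5.325
expected px base,inner,cover [138.6857 130.2496] [126.701  131.6629] [325.8904 172.0407]
```

View pics/w_base.png

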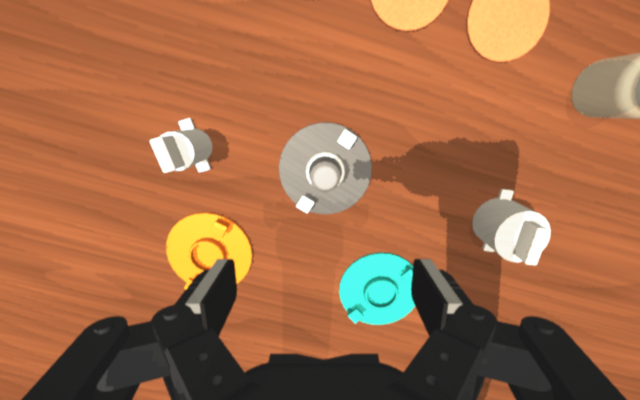

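View pics/w_cover_mid.png

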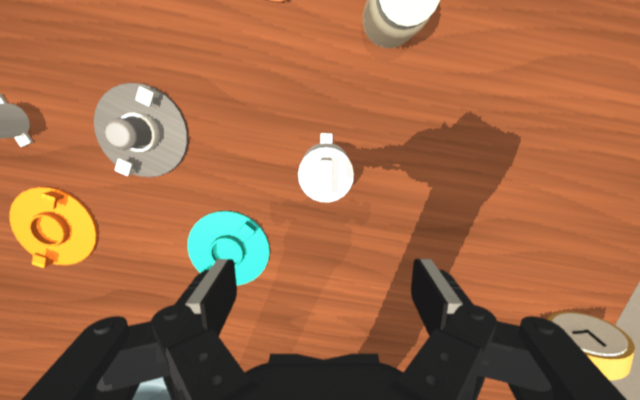

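In the first wrist picture the plate centre is at about (325,168), with hook tops at (347,139) and (306,204). In the second, the cover's top disc is at about (326,173), its far ear is at (326,139), and the fin runs vertically, so the fingers will close across it.

Run:
```python
from h import *
np.set_printoptions(precision=4,suppress=True)
B=dict(np.load("base.npz"));C=dict(np.load("cover_mid.npz"))
def pl(P,uv,z): return onplane(None,uv,z,P)
a,b=pl(B,[347,139],.023),pl(B,[306,204],.023)
print("hooks",a,b,(a+b)/2,np.arctan2(*(a-b)[1::-1])); print("plate",pl(B,[325,168.5],.006))
# bright blobs sub-pixel
im=cv2.imread("pics/w_base.png"); m=(im.min(2)>170).astype(np.uint8)
n,l,s,c=cv2.connectedComponentsWithStats(m)
H=[]
for i in range(1,n):
    if s[i,4]>40 and 270<c[i][0]<380 and 110<c[i][1]<225: print("blob",c[i],s[i])
hsv=cv2.cvtColor(im,cv2.COLOR_BGR2HSV); m=((hsv[...,1]<70)).astype(np.uint8); m[:,:265]=0;m[:,375:]=0;m[:115]=0;m[220:]=0
ct=max(cv2.findContours(m,0,2)[0],key=cv2.contourArea); e=cv2.fitEllipse(cv2.convexHull(ct)); print("ell",e,pl(B,e[0],.006))
# cover
im=cv2.imread("pics/w_cover_mid.png"); g=im[110:220,270:380]; cv2.imwrite("pics/crop.png",cv2.resize(g,None,fx=5,fy=5,interpolation=cv2.INTER_CUBIC))
print("disc",pl(C,[326,173],.06),"ear",pl(C,[326,139],.006),"net",pl(C,[328,174],.044))
```

```text
hooks [0.5525 0.0189 0.023 ] [0.457  0.0459 0.023 ] [0.5048 0.0324 0.023 ] -0.2753547116282385
plate [0.5064 0.0339 0.006 ]
blob [346.2454 138.9888] [336 129  21  21 269]
blob [323.0855 171.8974] [305 151  40  39 819]
blob [304.4434 203.7925] [296 195  18  18 212]
ell ((324.4569091796875, 168.52792358398438), (90.99064636230469, 93.51862335205078), 33.02082824707031) [0.5062 0.0346 0.006 ]
disc [ 0.504  -0.2207  0.06  ] ear [ 0.5393 -0.2146  0.006 ] net [ 0.5    -0.2241  0.044 ]
```

View pics/crop.png

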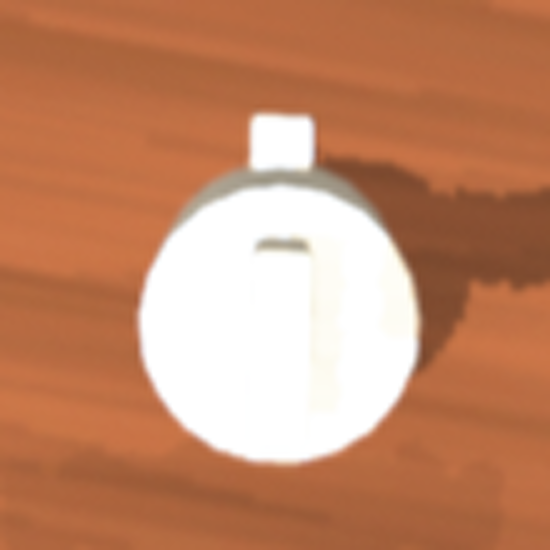

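Run:
```python
from h import *
np.set_printoptions(precision=4,suppress=True)
yw=.172; Q=q(yw-np.pi/2); c=np.array([.5025,-.2212,0])
movel(c+[0,0,.14],Q,.25); move_gripper(.05); movel(c+[0,0,.084],Q,.1)
print(read_ft_force()); move_gripper(0.0,70); print(read_finger_gap(),read_grasp_force(),read_eef_pos())
movel(c+[0,0,.19],Q,.15)
by=-.275; b=np.array([.5058,.034,0]); Q1=q(by+.8-np.pi/2)
move_ptp(b+[0,0,.19],Q1); pause(.2)
print(read_finger_gap(),read_ft_force(),read_eef_pos(),read_qpos(),read_time_s())
for n in ("scene","side","wrist"):
    im=read_camera(n); cv2.imwrite(f"pics/{n}1.png",im[:,:,::-1])
    p=np.array([*read_eef_pos()[:2],.106+.044])
    print(n,"exp",proj(n,p),[(np.round(d["at"],1),d["confidence"]) for d in tip_of(n,"cover_mid")])
a=[cv2.imread("pics/scene1.png")[110:290,240:440],cv2.imread("pics/side1.png")[120:300,190:390]]
cv2.imwrite("pics/c1.png",cv2.resize(np.hstack(a),None,fx=2,fy=2))
```

```text
[ 0.5582  0.1195 -0.0596]
0.012990822196447415 69.03794646263123 [ 0.5031 -0.2213  0.0848]
0.01248174998867475 [ 0.1106 -0.4937 -1.8427] [0.5062 0.0315 0.1898] [ 0.5562  0.2708 -0.7815  1.9639  0.2271  0.9954 -1.3823] 9.7417
scene exp [345.8711 170.841 ] [(array([348.1, 171.1]), 0.71)]
side exp [285.3154 171.7342] [(array([284.3, 173.2]), 0.72), (array([290.3, 235.2]), 0.64)]
wrist exp [324.515  243.2514] []
```

View pics/c1.png

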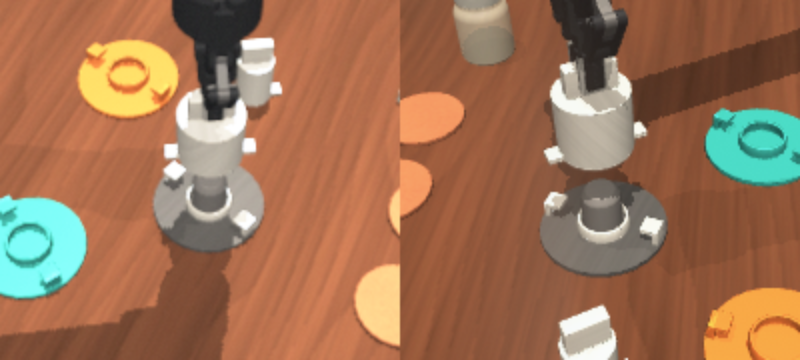

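View pics/wrist1.png

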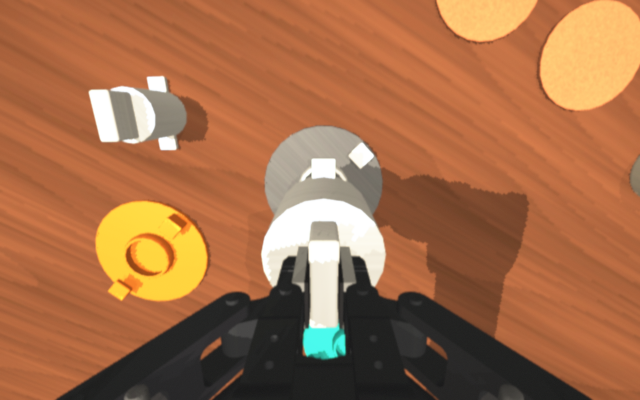

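The cover hangs upright above the base. Its ears are at scene (325.5,186) and (364.5,183), and at side (266.5,197) and (310,185). I'll measure the cover's centre from the ears and compare it with the TCP.

Run:
```python
from h import *
np.set_printoptions(precision=4,suppress=True)
e1=tri([325.5,186],[310,185]); e2=tri([364.5,183],[266.5,197]); print("ears",e1,e2,(e1+e2)/2,np.arctan2(*(e2-e1)[1::-1]))
print("cover net",tri([348.1,171.1],[284.3,173.2]))
B=camera_params("wrist")
ct=onplane("wrist",[323,255],.166); print("disc top wrist",ct)
e=onplane("wrist",[323,167],.109);print("far ear", e)
print("tcp",read_eef_pos(), R.from_quat(read_tcp_rot()).as_matrix()[:,1], "far hook",onplane("wrist",[361,155],.023))
```

```text
ears [0.4696 0.0116 0.1051] [0.5403 0.0505 0.1066] [0.5049 0.031  0.1059] 0.5032192583621641
cover net [0.5088 0.0346 0.1478]
disc top wrist [0.5058 0.0347 0.166 ]
far ear [0.5384 0.0536 0.109 ]
tcp [0.5059 0.0337 0.19  ] [ 0.5007 -0.8656 -0.    ] far hook [0.5528 0.0199 0.023 ]
```

Run:
```python
from h import *
np.set_printoptions(precision=4,suppress=True)
by=-.275; b=np.array([.5058,.034,0]); Q1=q(by+.8-np.pi/2)
z=.15; movel(b+[0,0,z],Q1,.1); f0=read_ft_force(); print(f0)
while z>.088:
    z-=.004 if z>.1 else .0015
    movel(b+[0,0,z],Q1,.06); f=read_ft_force()
    if abs(f[2]-f0[2])>6 or np.hypot(*(f-f0)[:2])>8: break
pause(.2); print(z,f,read_ft_force(),read_ft_torque(),read_eef_pos(),read_finger_gap(),read_time_s())
for n in ("scene","side"):
    im=read_camera(n); cv2.imwrite(f"pics/{n}2.png",im[:,:,::-1])
a=[cv2.imread("pics/scene2.png")[110:290,240:440],cv2.imread("pics/side2.png")[120:300,190:390]]
cv2.imwrite("pics/c2.png",cv2.resize(np.hstack(a),None,fx=2,fy=2))
```

```text
[ 0.4853 -0.1451 -0.6556]
0.08899999999999994 [-4.3273 -0.3968 12.4115] [-3.6338 -0.9678 11.5503] [-0.164   0.9099  0.0273] [0.5062 0.0343 0.0907] 0.012739012090404137 15.5417
```

View pics/c2.png

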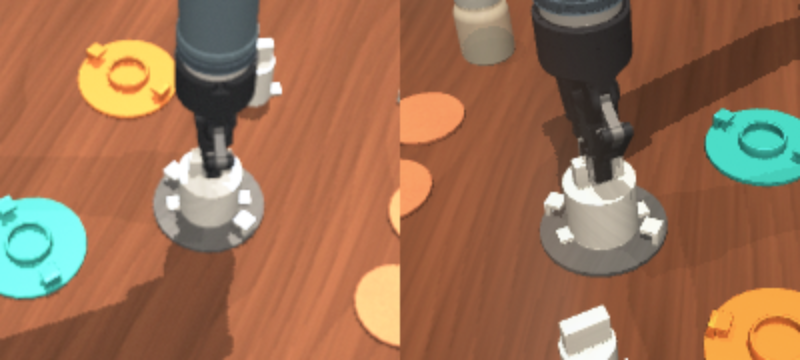

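The cover sits on the plate with its ears between the hooks, and the TCP height of 90.7 mm matches the prediction. Next is the twist.

Run:
```python
from h import *
np.set_printoptions(precision=4,suppress=True)
by=-.275; b=np.array([.5055,.0338,.0898])
for d in (.6,.4,.2,0.):
    movel(b,q(by+d-np.pi/2),.1) if 0 else move_ptp(b,q(by+d-np.pi/2))
    f,t=read_ft_force(),read_ft_torque(); print(d,f,t,read_eef_pos())
    if np.linalg.norm(f)>50 or abs(t[2])>4: break
pause(.2); y=R.from_quat(read_tcp_rot()).as_matrix()[:,1]; print("cover yaw",np.arctan2(y[1],y[0])+np.pi/2,read_time_s(),read_qpos())
for n in ("scene","side"):
    im=read_camera(n); cv2.imwrite(f"pics/{n}3.png",im[:,:,::-1])
a=[cv2.imread("pics/scene3.png")[110:290,240:440],cv2.imread("pics/side3.png")[120:300,190:390]]
cv2.imwrite("pics/c3.png",cv2.resize(np.hstack(a),None,fx=2,fy=2))
```

```text
0.6 [-0.252   0.9956  5.9787] [-0.0148  0.193  -0.0604] [0.5064 0.0341 0.0907]
0.4 [ 0.0369 -0.2857  5.5135] [-0.2313  0.0101 -0.0675] [0.5068 0.0339 0.0907]
0.2 [ 0.5447 -0.7886  6.0589] [-0.31    0.0113 -0.0749] [0.5068 0.0337 0.0907]
0.0 [ 0.2132 -0.3021  6.8209] [-0.2973  0.1157 -0.0694] [0.5067 0.0337 0.0907]
cover yaw -0.26675510736679553 17.0083 [ 0.3313  0.3864 -0.5456  2.0364  0.2805  0.7885 -2.2184]
```

View pics/c3.png

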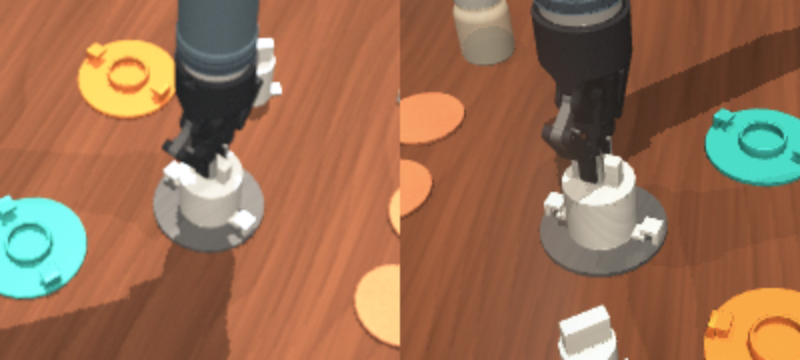

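The ears are now under both hooks. I'll release, retreat and check.

Run:
```python
from h import *
np.set_printoptions(precision=4,suppress=True)
p=np.array(read_eef_pos()); move_gripper(.05); movel(p+[0,0,.0],None,.05) if 0 else None
movel(p+[0,0,.06],None,.12); movel(p+[0,0,.19],None,.25); pause(.3)
im=read_camera("wrist"); cv2.imwrite("pics/w4.png",im[:,:,::-1])
a=im[60:300,200:440,::-1]; s=read_camera("scene")[:,:,::-1][120:280,260:420]
cv2.imwrite("pics/c4.png",np.hstack([cv2.resize(a,(400,400)),cv2.resize(s,(400,400))]))
for n in ("scene","side"):
    if n=="side": read_camera(n)
    print(n,"exp",proj(n,np.array([.506,.034,.05])),[np.round(d["at"],1) for d in tip_of(n,"cover_mid")])
print(read_finger_gap(),read_ft_force(),read_time_s())
```

```text
scene exp [344.9641 199.059 ] [array([346. , 194.7])]
side exp [289.3721 214.9964] [array([290.5, 214.8]), array([294., 234.])]
0.04997597904307747 [1.0343 0.5232 0.1802] 19.4333
```

View pics/c4.png

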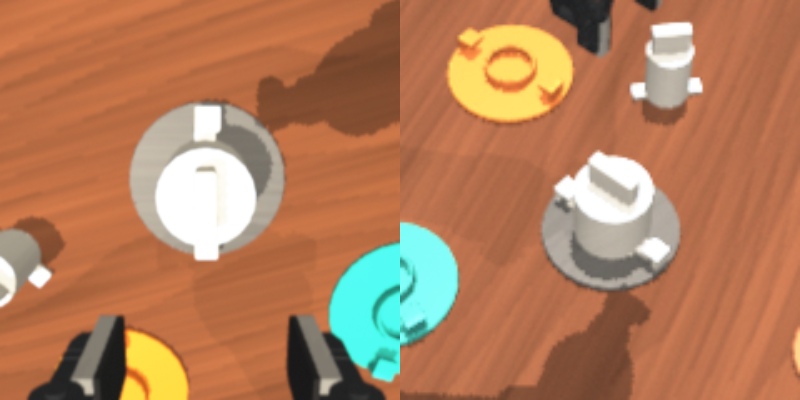

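The cover is centred on the base and the fin lines up with both hooks, at crop (207,122) and (207,248). The narrow cover hasn't moved, and the gripper is clear.

```bash
python3 -c "
from bench import *
print(sign_off())"
```

```text
the job is handed in; nothing more can be done
None
```

I closed the keeper and handed the job in after about 19.5 s of robot time: the wide cover is seated flat over the canister with both ears under the hooks, the gripper is clear, and the narrow cover is untouched; `sign_off` gave no verdict, so this rests on my last pictures and readings.

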